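# Take the drained dipping basket off its keeper arm and set it on the ware board

## Robot

A 7-joint arm with a two-finger parallel gripper is mounted at the origin on the work surface. World frame = base frame: x ahead of the robot, y to its left, z up, the work surface at z = 0. Lengths are in m, angles in rad, forces in N, time in s.
With the tool pointing down it reaches from about 0.4 to 0.85 m from the base axis. Payload 10.4 kg.
Tool frame: the origin (TCP) lies at the very end of the fingers, on their centre line; the grasp point (between the pads) lies 19 mm behind it (manip.tcp_to_grasp is the distance from the TCP to the grasp point, in m); z points along the fingers, x is the direction in which the jaws open and shut, and the axes are right-handed (so a half turn about z gives the same grasp; the last joint's range is limited). The gripper opens to 85 mm and grips with 20 to 120 N. Pads are 22 mm wide; open, the fingers measure 114 mm over their backs; the gripper's body (76 mm by 85 mm) begins 54 mm behind the grasp point. The pads swing forward as they close: fully open they stand 13 mm farther back than shut.
Start: joints at [-1.273, 0.332, -0.065, 1.46, 0.022, 1.35, -0.088], TCP at [0.197, 0.593, 0.231] pointing down, gripper open.
Joint ranges: [-2.6, 2.6], [-0.5, 2.12], [-1.47, 1.34], [0.16, 2.42], [-1.27, 4.41], [0.06, 2.06], [-2.6, 2.6]. Speed limits (rad/s): [2.22, 2.22, 2.79, 2.79, 3.14, 3.14, 3.14].

## Interface

Orientations are given as a rotation vector (axis times angle).
In Python, from workcell import read_state, vision, manip, nets gives the robot as it stands.
- The arm moves only by the tool send_rows, never from a script. Its argument "commands" is a list of rows, each an object with "offset": the shift along the world's x, y, z in mm, a list of three; "spin": the turn about the world's z in rad; "claw": the finger opening in mm, from 0 to 85.4. In form: [{"offset": [dx, dy, dz], "spin": spin, "claw": claw}, ...]. A call has exactly 8 rows; each row shifts and turns the commanded pose from where the row before left it; what a row does not reach is not made up. A row lasts 1/8 s, in which the tool goes at most 62.5 mm and 10.7 degrees, less where a joint would pass 70% of its speed; a pose out of reach is approached as far as the arm can. A call with a gripper value outside its range is refused whole. The fingers move at their own pace and stop on an object; the grip force is fixed at half the most. Time passes only in rows, so rows that do not move let the fingers close, or fill a call up. It gives the time, the measured TCP pose, the force and the opening at its end, in the units of the state.
- read_state(): the state, without advancing time (a new reading comes with each control period).
- vision.read_camera(name): name is "scene" or "top"; returns (picture, depth): 400x640x3 uint8, blue, green, red; 400x640 float32, m along the optical axis (not along the pixel's ray), 0 where there is no reading.
- vision.camera_params(name): a dict with "camera_matrix" (3x3 intrinsics, pixels), "k1" (the pictures are not rectified: a ray, as slopes to the right and down, at radius r is drawn at 1 + k1 r^2 times it, then the intrinsics apply), "camera_from_world" (4x4, takes a point from world to camera coordinates). Camera axes: x right, y up, looking along -z (the intrinsics and any distortion apply to the point x, -y, -z); pixel columns grow to the right and rows downward; lengths in m; the calibration is good to about 2 mm. A picture is of the moment at which its call begins. camera_params takes no time and is no camera call.
- manip.finish_job(): hands the job in, once; it reports no verdict.
Trained networks look in the newest picture that a camera, given by its name, has taken for a name from the list of things; names that differ only in an ending like _2 or _b are one class to them, and where a whole thing is asked for, a point or a joint stands for the part that bears it (a point fixed in the world has none). Each returns a list of dicts, best first, with "conf" (0 to 1); they miss things now and then, are a little off and sometimes report something else, mostly with a low value. They report only what shows in the picture. A call takes as long as a camera call. They do not tell look-alikes from the thing itself.
- nets.look_for(camera, name): "bbox" ([left, top, right, bottom] in pixels, round what is visible of it).
- nets.trace(camera, name): "region" (400x640 bool, what is visible of it) and "bbox" ([left, top, right, bottom] in pixels, round what is visible of it).
The state is a dict: "t": time; "qpos": joint angles; "qvel": joint speeds; "joint_efforts": joint torques, N m; "ee_pos": TCP position; "tool_rot": TCP orientation; "ft_force": force on the tool from outside, world axes, zero at the start; "moment": the same for the moment, N m; "gripper_width": finger opening in m.
Only numpy, scipy, OpenCV 4.12 (cv2) and the standard library are available. Lean on these libraries where they do the work, as an engineer would, in place of code of your own. Each camera call takes 0.05 s, during which the arm holds its last target.

## Task

The glazed pieces have drained: take the dipping basket off the drip arm by pressing the arm's red sprung keeper down flush and drawing the basket's hanger out over it, without forcing anything, then set the basket down gently in the middle of the plywood ware board and let go. Keep the basket upright with both clay pieces in it, and leave the other things on the table alone.

Things in the scene. Friction and masses are not known exactly. Their poses are not given: they have to be found in the camera images.
- stand: Fixed drip stand: white tray 200 (x) x 160 (y) x 22 mm, post at its +x edge, and a square steel arm (16 x 16 mm) from the post towards -x over y = 0. The arm's top is 240 mm up at x = 0 and rises from there towards the tip with a slope of 0 to 0.06, different each time, not measured: feel it. The clamp block begins at x = +97 mm, 9 mm above the arm. Origin: under the tray's middle; z up.
- keeper (a joint): Red sprung keeper, rad: 0 raised, 0.233 flush with the arm's top, stop at 0.253. A bar 9 x 55 mm in a 10 mm slot along the arm's top, hinged at its outer end (x = -71 mm in the stand's frame); raised, its inner end stands 12 mm proud. Pressed at the inner end it takes 1.5 N to start, 2.3 N flush, more nearer the hinge. At flush a wider finger meets the hard arm. Left alone it springs up.
- keeper_end (a point): Point of the stand, 240 mm up, at the keeper's inner end (x = -18 mm in the stand's frame). Press outboard of it: a fingertip across or inboard of the end wedges there. Raised, the end stops the hanger's eye, and pulling only jams it. Once the eye has slid over the pressed end, it keeps the keeper down itself and the hanger can be drawn on over it and off the tip.
- drip_tip (a point): Point of the stand at the free end of the arm (x = -86 mm in the stand's frame, 240 mm up); the arm's top there is 0 to 5 mm higher, by its slope. A hanger drawn outwards along -x comes free here.
- basket: Loose wire dipping basket, 0.25 to 0.42 kg: tray 110 (x) x 150 (y) x 50 mm high; two wire legs in its y-z plane rise to an orange hanger plate 12 mm thick (x), 48 mm wide (y), 150 to 236 mm above the underside. Hangs with its x along the arm, the plate 5 to 19 mm inboard of the keeper's inner end and about 90 mm from the clamp block. Origin: centre of the underside; z up.
- eye (a point): Point on the basket: underside of the 4 mm steel rod across the top of the hanger's eye, 196 mm above the basket's underside; it rests on the arm. Eye 24 mm wide, 19 mm high: 3 mm play upwards, 4 mm each side; the plate stands 40 mm above the arm. With a finger on either side of it along the arm, the outer fingertip can hold the keeper down while the inner finger draws the plate outwards.
- fish: Loose terracotta fish, 56 x 30 x 16 mm, lying in the basket. Origin: centre of its underside.
- bell: Loose terracotta cone, 48 mm wide, 40 mm high, standing in the basket. Origin: centre of its underside.
- ware_board: Fixed plywood ware board, rectangular, 220 (x) x 180 (y) x 12 mm, on one side of the stand (left or right). Origin: centre of its underside.
- board_top (a point): Centre of the ware board's upper face.
- plaster_bat: Fixed round white plaster bat, 170 mm wide, 18 mm thick, on the other side of the stand. Not the place for the basket. Origin: centre of its underside.
- dog: Loose terracotta dachshund, 120 mm long, 52 mm high, a bystander. Origin on the table under its middle.
- bird: Loose terracotta bird, 56 mm wide, 62 mm high, a bystander. Origin: centre of its underside.
- glaze_jar: Loose closed blue jar, 64 mm wide, 85 mm high, a bystander. Origin: centre of its underside.
- slip_bowl: Loose yellow bowl, 110 mm wide, 45 mm high, a bystander. Origin: centre of its underside.
- knife: Loose wooden-handled knife, 230 mm long, a bystander. Origin on the table under its bolster.
Things that resemble listed ones, but are neither listed nor needed, are in the scene too. What is shaped like the basket but purple is not meant. Leave any white look-alike of the bell alone.

How it is judged:
By the outcome, as a careful person would: the job done as asked, in the order asked, and still so for the second after the job is handed in, with the robot touching nothing.
It also fails if it takes over 72 s, if anything falls off the work surface, if the arm or the gripper's body presses on something with over 40 N, if the wrist force passes 120 N, or if a joint passes its speed limit or range.

## Working session

There is one attempt and no reset: what is moved stays moved. The work goes in short steps, Python scripts to look and compute and a tool call to move; the robot and the scene stay as the last step left them, time stands still between calls to the robot, and variables do not carry over. Pictures are saved under pics/ and viewed, and the job is handed in when it is done.

Besides the shell and the picture viewer there is one more tool, called after "Emit:" by a JSON object that holds its "method" and its "body". send_rows: Moves the arm, as the interface text tells. Its arguments: {"type":"object","properties":{"commands":{"type":"array"}},"required":["commands"]}

```bash
ls; mkdir -p pics
cat > h.py <<'E'
import numpy as np, cv2
from workcell import read_state, vision, manip, nets
def cap(n,tag):
    im,d=vision.read_camera(n); cv2.imwrite(f'pics/{tag}.png',im); np.save(f'pics/{tag}_d.npy',d); return im,d
def cloud(n,d):
    P=vision.camera_params(n);K=np.array(P['camera_matrix']);k=P['k1'];T=np.array(P['camera_from_world'])
    v,u=np.mgrid[0:d.shape[0],0:d.shape[1]].astype(float)
    p=cv2.undistortPoints(np.stack([u.ravel(),v.ravel()],1)[:,None],K,np.array([k,0,0,0.]))[:,0]
    z=d.ravel(); c=np.stack([p[:,0]*z,-p[:,1]*z,-z,np.ones_like(z)],1)
    w=(np.linalg.inv(T)@c.T).T[:,:3]; w[z==0]=np.nan
    return w.reshape(d.shape+(3,))
def proj(n,X):
    P=vision.camera_params(n);K=np.array(P['camera_matrix']);k=P['k1'];T=np.array(P['camera_from_world'])
    c=T@np.append(X,1); a,b=c[0]/-c[2],-c[1]/-c[2]; s=1+k*(a*a+b*b)
    return K[0,0]*a*s+K[0,2],K[1,1]*b*s+K[1,2]
E
python3 - <<'E'
from h import *
for n in('scene','top'): cap(n,n+'0'); print(np.linalg.inv(vision.camera_params(n)['camera_from_world'])[:3,3])
s=read_state(); print({k:np.round(v,4) for k,v in s.items()})
E
```

```text
pics
[ 1.12438915 -0.65841161  0.89718724]
[ 0.40733771 -0.07166153  1.72523962]
{'t': np.float64(0.1), 'qpos': array([-1.2726,  0.3328, -0.0647,  1.4608,  0.0216,  1.3499, -0.0885]), 'qvel': array([-0.0004, -0.0002,  0.0003, -0.0027,  0.0018,  0.0005, -0.0001]), 'joint_efforts': array([ 1.50000e-03, -6.26748e+01,  4.92000e-02, -3.92427e+01,
        1.65000e-02,  7.00000e-03,  0.00000e+00]), 'ee_pos': array([0.197 , 0.5928, 0.2306]), 'tool_rot': array([ 2.5471e+00,  1.8377e+00, -1.5000e-03]), 'ft_force': array([-0.1434, -0.6943, -0.3251]), 'moment': array([-0.0057, -0.0011, -0.0308]), 'gripper_width': np.float64(0.0853)}
```

View pics/scene0.png

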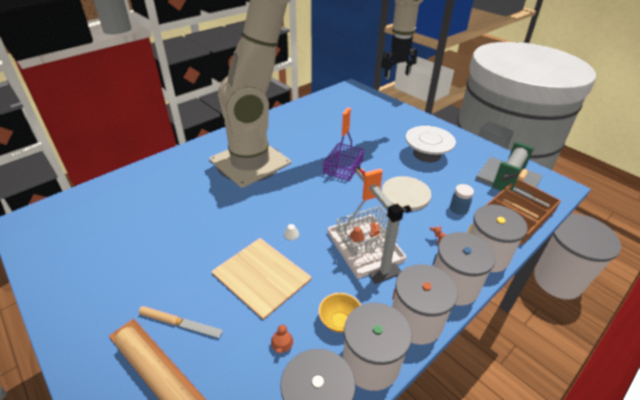

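View pics/top0.png

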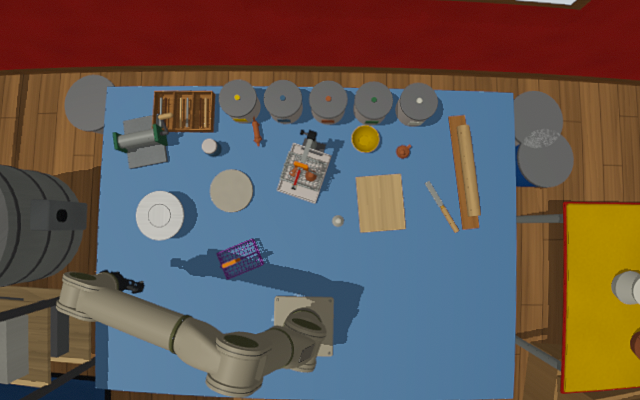

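The scene picture shows the stand at about (365,240) with the red keeper, the post at (390,230) and the orange hanger at (372,184). In the top picture the board is at (380,203), the stand at (305,172), and the purple decoy basket at (242,258). Next I'll take measurements.

Run:
```python
from h import *
im=cv2.imread('pics/top0.png'); cv2.imwrite('pics/tc.png',cv2.resize(im[115:215,260:360],None,fx=6,fy=6,interpolation=cv2.INTER_CUBIC))
im=cv2.imread('pics/scene0.png'); cv2.imwrite('pics/sc.png',cv2.resize(im[155:285,310:430],None,fx=4.6,fy=4.6,interpolation=cv2.INTER_CUBIC))
for n in('top','scene'):
  d=np.load(f'pics/{n}0_d.npy'); W=cloud(n,d)
  for t in ('ware_board','basket','stand','keeper','fish','bell','eye'):
    for r in nets.trace(n,t)[:3]:
      p=W[r['region']]; p=p[~np.isnan(p).any(1)]
      print(n,t,round(r['conf'],2),np.round(r['bbox']), len(p), np.round(np.median(p,0),3),np.round(np.percentile(p,[2,98],axis=0),3).tolist() if len(p) else '')
```

```text
top ware_board 0.68 [356. 172. 405. 231.] 2446 [ 0.49  -0.293  0.012] [[0.385, -0.377, 0.003], [0.594, -0.206, 0.02]]
top ware_board 0.57 [203. 138. 224. 156.] 252 [0.686 0.365 0.082] [[0.661, 0.344, 0.011], [0.718, 0.398, 0.093]]
top basket 0.88 [218. 237. 265. 279.] 402 [0.268 0.243 0.027] [[0.196, 0.166, -0.005], [0.332, 0.331, 0.239]]
top stand 0.89 [278. 130. 331. 204.] 1851 [ 0.61  -0.003  0.01 ] [[0.499, -0.077, -0.005], [0.73, 0.099, 0.251]]
top bell 0.46 [309. 174. 315. 181.] 90 [ 0.583 -0.018  0.072] [[0.569, -0.04, 0.047], [0.6, -0.0, 0.168]]
top eye 0.88 [280. 152. 328. 190.] 663 [0.608 0.004 0.063] [[0.535, -0.073, -0.0], [0.67, 0.088, 0.282]]
top eye 0.86 [216. 242. 266. 279.] 481 [0.266 0.245 0.029] [[0.192, 0.164, -0.005], [0.332, 0.334, 0.239]]
scene ware_board 0.95 [212. 240. 310. 315.] 4035 [ 0.501 -0.302  0.011] [[0.387, -0.384, 0.007], [0.599, -0.21, 0.015]]
scene ware_board 0.42 [326. 166. 410. 279.] 3246 [ 0.666 -0.027  0.018] [[0.5, -0.088, -0.001], [0.728, 0.091, 0.248]]
scene ware_board 0.22 [340. 167. 385. 253.] 1043 [ 0.599 -0.009  0.081] [[0.479, -0.072, 
[... 230 characters left out ...]
.004], [0.334, 0.339, 0.235]]
scene stand 0.72 [331. 167. 412. 286.] 3140 [ 0.67  -0.028  0.018] [[0.5, -0.089, -0.0], [0.729, 0.088, 0.248]]
scene bell 0.74 [351. 226. 366. 246.] 155 [ 0.595 -0.029  0.069] [[0.578, -0.04, 0.051], [0.608, -0.013, 0.086]]
scene bell 0.62 [283. 226. 298. 236.] 141 [ 0.425 -0.137  0.017] [[0.407, -0.152, 0.002], [0.436, -0.119, 0.038]]
scene bell 0.37 [328. 165. 410. 286.] 3031 [ 0.672 -0.028  0.018] [[0.5, -0.089, -0.0], [0.729, 0.081, 0.248]]
scene eye 0.74 [336. 169. 387. 257.] 1087 [ 0.598 -0.014  0.091] [[0.515, -0.075, 0.001], [0.654, 0.089, 0.279]]
scene eye 0.62 [324. 108. 364. 177.] 844 [0.263 0.24  0.019] [[0.181, 0.166, -0.005], [0.333, 0.34, 0.233]]
```

View pics/tc.png

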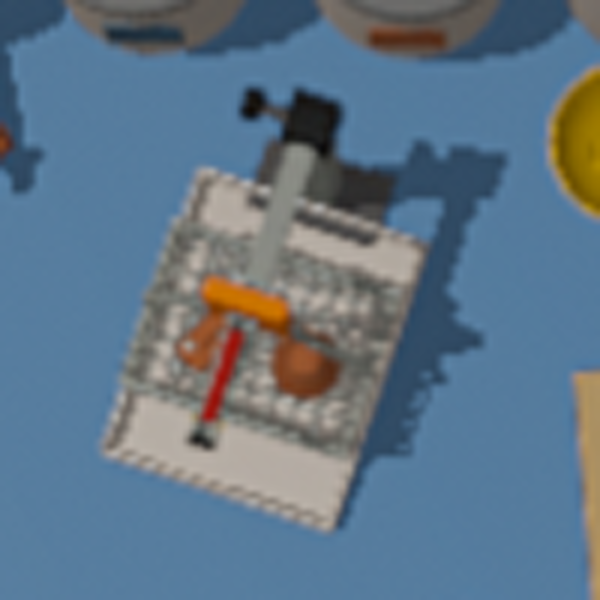

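View pics/sc.png

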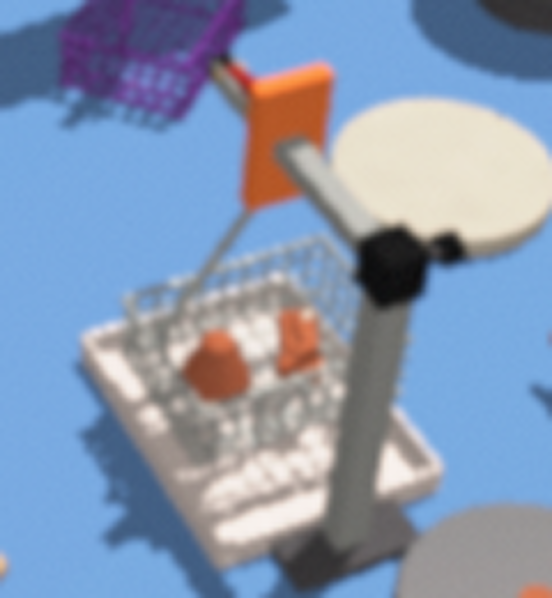

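Run:
```python
from h import *
im=cv2.imread('pics/top0.png'); d=np.load('pics/top0_d.npy'); W=cloud('top',d)
hsv=cv2.cvtColor(im,cv2.COLOR_BGR2HSV)
x,y,z=W[...,0],W[...,1],W[...,2]
roi=(x>0.45)&(x<0.8)&(y>-0.15)&(y<0.15)
# tray
tm=roi&(z>0.012)&(z<0.032)&(hsv[...,1]<70)
p=W[tm][:,:2]; r=cv2.minAreaRect((p*1000).astype(np.float32)); print('tray',r,len(p))
hi=roi&(z>0.20)&(z<0.262)&(hsv[...,1]<90)
hi[:118]=0
vv,uu=np.where(hi); print('armpix',len(vv))
for v,u in list(zip(vv,uu))[::4]: print(v,u,im[v,u],np.round(W[v,u],3))
red=roi&(z>0.2)&((hsv[...,0]<6)|(hsv[...,0]>174))&(hsv[...,1]>150)
for v,u in zip(*np.where(red)): print('red',v,u,np.round(W[v,u],3))
org=roi&(z>0.255)
for v,u in zip(*np.where(org)): print('org',v,u,hsv[v,u,:2],np.round(W[v,u],3))
```

```text
tray ((642.7279052734375, 32.375091552734375), (230.62051391601562, 261.931884765625), 72.38463592529297) 240
armpix 278
130 302 [36 28 24] [0.724 0.008 0.241]
131 311 [33 28 26] [ 0.72  -0.023  0.247]
132 303 [24 25 27] [0.717 0.005 0.241]
132 310 [22 24 25] [ 0.716 -0.02   0.246]
132 314 [32 28 26] [ 0.716 -0.034  0.25 ]
133 304 [73 71 74] [0.714 0.001 0.238]
133 308 [42 37 34] [ 0.713 -0.013  0.245]
133 312 [26 28 27] [ 0.712 -0.027  0.25 ]
134 306 [80 75 72] [ 0.712 -0.006  0.232]
134 310 [29 31 30] [ 0.709 -0.02   0.247]
134 314 [26 27 28] [ 0.71  -0.034  0.246]
135 309 [30 32 31] [ 0.705 -0.017  0.25 ]
135 313 [28 31 29] [ 0.706 -0.03   0.249]
136 309 [31 33 32] [ 0.701 -0.017  0.252]
136 313 [29 30 29] [ 0.701 -0.031  0.254]
137 310 [27 27 28] [ 0.698 -0.02   0.25 ]
137 314 [26 27 26] [ 0.698 -0.034  0.251]
138 310 [35 37 36] [ 0.696 -0.02   0.241]
138 314 [22 21 22] [ 0.695 -0.034  0.249]
139 310 [108 114 112] [ 0.694 -0.02   0.234]
139 314 [18 18 20] [ 0.692 -0.034  0.249]
140 310 [133 140 138] [ 0.691 -0.02   0.234]
140 314 [26 28 28] [ 0.692 -0.034  0.229]
141 311 [124 130
[... 5295 characters left out ...]
6]
org 166 305 [ 17 255] [ 0.594 -0.007  0.278]
org 166 306 [ 17 255] [ 0.594 -0.01   0.278]
org 166 307 [ 14 204] [ 0.593 -0.014  0.284]
org 166 308 [ 9 71] [ 0.596 -0.016  0.261]
org 167 302 [ 13 219] [0.593 0.004 0.262]
org 167 303 [ 16 255] [0.592 0.    0.271]
org 167 304 [ 17 255] [ 0.59  -0.004  0.281]
org 167 305 [ 17 255] [ 0.59  -0.007  0.285]
org 167 306 [ 17 255] [ 0.591 -0.01   0.278]
org 167 307 [ 15 239] [ 0.59  -0.014  0.281]
org 168 305 [ 15 255] [ 0.589 -0.006  0.262]
org 168 307 [ 14 255] [ 0.587 -0.014  0.279]
org 169 298 [ 6 78] [0.586 0.018 0.255]
org 170 300 [  2 106] [0.583 0.011 0.255]
org 171 299 [  2 228] [0.579 0.014 0.257]
org 171 300 [  3 138] [0.58  0.011 0.256]
```

```bash
cat >> h.py <<'E'
def ray(n,uv,z):
    P=vision.camera_params(n);K=np.array(P['camera_matrix']);k=P['k1'];T=np.linalg.inv(np.array(P['camera_from_world']))
    p=cv2.undistortPoints(np.array([[uv]],float),K,np.array([k,0,0,0.]))[0,0]
    d=T[:3,:3]@np.array([p[0],-p[1],-1.]); o=T[:3,3]; return o+d*(z-o[2])/d[2]
E
python3 - <<'E'
from h import *
c=[ray('top',(u/6+260-.4,v/6+115-.4),.022) for u,v in((105,455),(333,528),(428,242),(200,170))]
c=np.array(c)[:,:2]; print(c.round(4)); print('tray ctr',c.mean(0)); 
for i in range(4): e=c[(i+1)%4]-c[i]; print(np.linalg.norm(e).round(4),np.arctan2(e[1],e[0]).round(4))
im=cv2.imread('pics/top0.png'); d=np.load('pics/top0_d.npy'); W=cloud('top',d); hsv=cv2.cvtColor(im,cv2.COLOR_BGR2HSV)
x,y,z=W[...,0],W[...,1],W[...,2]; roi=(x>.5)&(x<.7)&(abs(y)<.1)&(z>.2)
red=roi&((hsv[...,0]<6)|(hsv[...,0]>174))&(hsv[...,1]>150)
arm=roi&(z<.262)&(hsv[...,1]<30)&(np.arange(400)[:,None]<161)&(im[...,0]>90)&(np.arange(400)[:,None]>141)
org=roi&(z>.255)&(hsv[...,0]>9)&(hsv[...,1]>190)
q=[]
for m,h in((arm,.238),(red,.246)):
  for v in np.unique(np.where(m)[0]):
    u=np.where(m[v])[0].mean(); q.append(ray('top',(u,v),h)[:2])
q=np.array(q); a=np.polyfit(q[:,0],q[:,1],1); print('arm line',a,np.arctan(a[0]), 'rms',(q[:,1]-np.polyval(a,q[:,0])).std())
vv,uu=np.where(org); p=np.array([ray('top',(u,v),.28)[:2] for v,u in zip(vv,uu)]); r=cv2.minAreaRect((p*1000).astype(np.float32)); print('plate',r,p.mean(0))
psi=np.arctan(a[0]); ex=np.array([np.cos(psi),np.sin(psi)]); ey=np.array([-ex[1],ex[0]]); o=c.mean(0)
print('plate in stand', (p.mean(0)-o)@ex,(p.mean(0)-o)@ey)
for nm,uv,h in(('tip',(203/6+260-.4,445/6+115-.4),.243),('clamp',(302/6+260-.4,147/6+115-.4),.249),('redin',(234/6+260-.4,330/6+115-.4),.253),('redout',(210/6+260-.4,420/6+115-.4),.243)):
  w=ray('top',uv,h)[:2]-o; print(nm,(w@ex).round(4),(w@ey).round(4))
# heights
s=(np.stack([x,y],-1)-o)@ex
for lo,hi in((20,40),(40,60),(60,80)): m=arm&(s>lo/1e3)&(s<hi/1e3); print(lo,np.mean(z[m]).round(4),m.sum())
tip=roi&(hsv[...,1]<90)&(s<-.072); print('tip z',np.median(z[tip]))
print('platetop z',z[org&(z>.27)].mean())
# board
bm=(x>.35)&(x<.65)&(y<-.18)&(y>-.42)&(z<.03)&(hsv[...,0]>10)&(hsv[...,0]<30)&(hsv[...,1]>60)&(hsv[...,2]>120)
vv,uu=np.where(bm);p=np.array([ray('top',(u,v),.012)[:2] for v,u in zip(vv,uu)]);print('board',cv2.minAreaRect((p*1000).astype(np.float32)),p.mean(0))
E
```

```text
[[ 0.5288  0.112 ]
 [ 0.484  -0.0379]
 [ 0.6729 -0.0963]
 [ 0.7181  0.0546]]
tray ctr [0.6009433  0.00808449]
0.1564 -1.8611
0.1978 -0.3002
0.1575 1.2801
0.1978 2.8473
arm line [-0.32239671  0.20260653] -0.3118755122539678 rms 0.0008584942028120272
plate ((597.7578125, 7.473270416259766), (46.56605529785156, 11.667760848999023), 72.52769470214844) [0.59745953 0.00793464]
plate in stand -0.0032697335380068005 -0.0012115949142014987
tip -0.0848 -0.0016
clamp 0.0944 0.0007
redin -0.018 0.0024
redout -0.07 -0.0007
20 0.2381 28
40 0.2387 29
60 0.2374 30
tip z 0.2399642089030959
platetop z 0.2791867583824896
board ((489.13177490234375, -293.92431640625), (217.60147094726562, 178.99282836914062), 5.38737678527832) [ 0.48892694 -0.29391384]
```

Emit:
{"method": "send_rows", "body": {"commands": [{"offset":[0,0,50],"spin":0,"claw":28},{"offset":[0,0,50],"spin":0,"claw":28},{"offset":[26,-42,40],"spin":-0.11,"claw":28},{"offset":[26,-42,10],"spin":-0.11,"claw":28},{"offset":[26,-42,0],"spin":-0.11,"claw":28},{"offset":[26,-42,0],"spin":-0.11,"claw":28},{"offset":[26,-42,0],"spin":-0.11,"claw":28},{"offset":[26,-42,0],"spin":-0.11,"claw":28}]}}

```text
t: 1.8
ee_pos: [0.3533, 0.3403, 0.3809]
tool_rot: [-3.007, -0.908, -0.001]
ft_force: [1.0, 0.1, 0.6]
gripper_width: 0.0278
```

Emit:
{"method": "send_rows", "body": {"commands": [{"offset":[26,-42,0],"spin":-0.11,"claw":28},{"offset":[26,-42,0],"spin":-0.11,"claw":28},{"offset":[26,-42,0],"spin":-0.11,"claw":28},{"offset":[26,-42,0],"spin":-0.11,"claw":28},{"offset":[26,-42,0],"spin":-0.11,"claw":28},{"offset":[26,-42,0],"spin":-0.11,"claw":28},{"offset":[26,-42,0],"spin":-0.11,"claw":28},{"offset":[26,-36,0],"spin":-0.12,"claw":28}]}}

```text
t: 2.8
ee_pos: [0.5613, 0.01, 0.3811]
tool_rot: [-3.105, 0.476, -0.001]
ft_force: [-0.4, 0.5, 0.7]
gripper_width: 0.0283
```

Emit:
{"method": "send_rows", "body": {"commands": [{"offset":[17,0,0],"spin":0,"claw":28},{"offset":[16,1,0],"spin":0,"claw":28},{"offset":[0,0,-20],"spin":0,"claw":28},{"offset":[0,0,-20],"spin":0,"claw":28},{"offset":[0,0,-20],"spin":0,"claw":28},{"offset":[0,0,-20],"spin":0,"claw":28},{"offset":[0,0,-5],"spin":0,"claw":28},{"offset":[0,0,0],"spin":0,"claw":28}]}}

```text
t: 3.8
ee_pos: [0.5937, 0.0128, 0.296]
tool_rot: [-3.106, 0.469, -0.0]
ft_force: [-0.1, -0.4, -0.0]
gripper_width: 0.0282
```

Run:
```python
from h import *
im,d=cap('scene','s1'); cv2.imwrite('pics/s1c.png',cv2.resize(im[105:255,310:460],None,fx=4,fy=4,interpolation=cv2.INTER_CUBIC))
im,d=cap('top','t1'); cv2.imwrite('pics/t1c.png',cv2.resize(im[115:215,260:360],None,fx=6,fy=6,interpolation=cv2.INTER_CUBIC))
```

```text
(no output)
```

View pics/s1c.png

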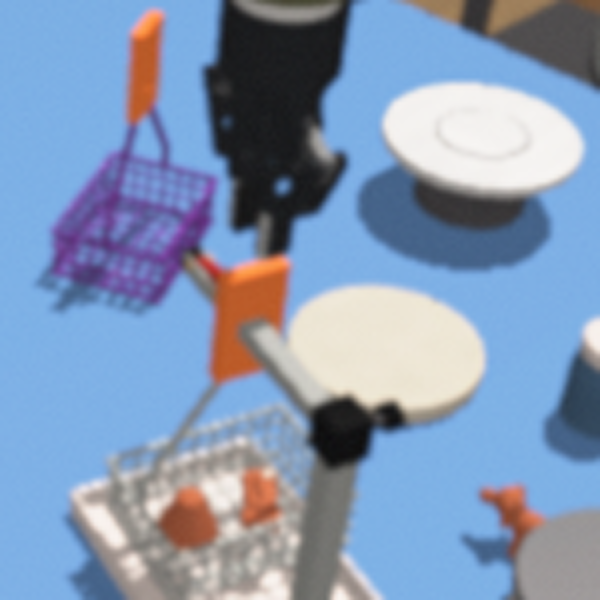

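View pics/t1c.png

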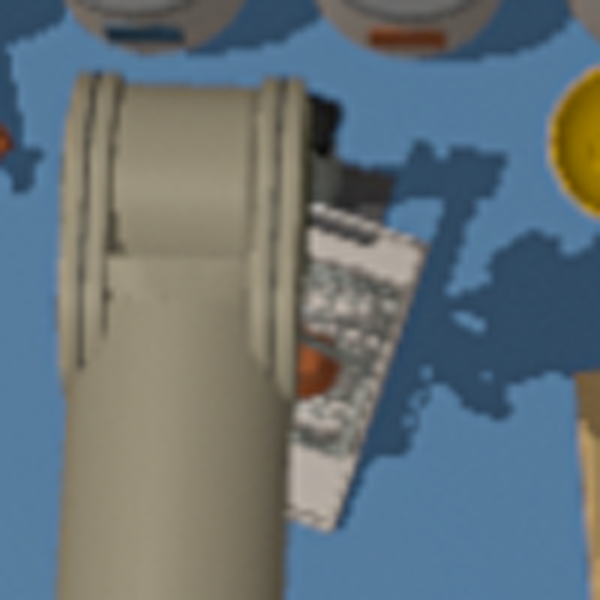

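Run:
```python
from h import *
ex=np.array([np.cos(-.305),np.sin(-.305)]);ey=np.array([-ex[1],ex[0]]);c=np.array([.5937,.0128])
f=lambda p,z:np.round((np.array(proj('scene',[*p,z]))-[310,105])*4+1.5)
print('plate top centre/edges',[f(np.array([.5975,.0079])+k*ey,.280) for k in(-.024,0,.024)])
print('out tips',[f(c-a*ex+b*ey,.296) for a in(.014,.0285) for b in(-.011,.011)])
print('in tips',[f(c+a*ex+b*ey,.296) for a in(.014,.0285) for b in(-.011,.011)])
im=cv2.imread('pics/s1.png'); cv2.imwrite('pics/s1d.png',cv2.resize(im[140:200,350:400],None,fx=12,fy=10,interpolation=cv2.INTER_CUBIC))
```

```text
plate top centre/edges [array([220., 276.]), array([252., 267.]), array([284., 259.])]
out tips [array([230., 234.]), array([259., 226.]), array([219., 222.]), array([248., 214.])]
in tips [array([252., 257.]), array([281., 249.]), array([263., 270.]), array([293., 262.])]
```

View pics/s1d.png

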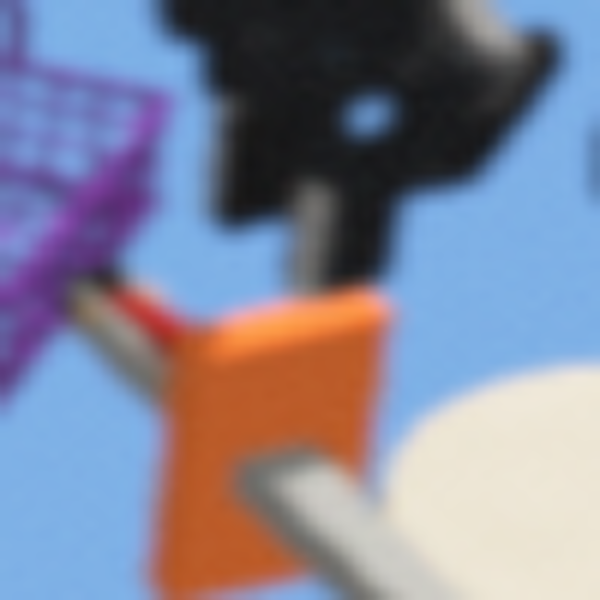

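Emit:
{"method": "send_rows", "body": {"commands": [{"offset":[1,-1.5,0],"spin":0,"claw":32},{"offset":[0,0,-5],"spin":0,"claw":32},{"offset":[0,0,-5],"spin":0,"claw":32},{"offset":[0,0,-5],"spin":0,"claw":32},{"offset":[0,0,-5],"spin":0,"claw":32},{"offset":[0,0,-5],"spin":0,"claw":32},{"offset":[0,0,-5],"spin":0,"claw":32},{"offset":[0,0,0],"spin":0,"claw":32}]}}

```text
t: 4.9
ee_pos: [0.5945, 0.0114, 0.2652]
tool_rot: [3.106, -0.469, -0.001]
ft_force: [-1.0, -0.5, 0.3]
gripper_width: 0.0319
```

Run:
```python
from h import *
im,d=cap('scene','s2'); cv2.imwrite('pics/s2d.png',cv2.resize(im[140:200,350:400],None,fx=12,fy=10,interpolation=cv2.INTER_CUBIC))
print(read_state()['ft_force'],read_state()['ee_pos'])
```

```text
[ 0.36518392  0.14014071 -0.06042705] [0.59457713 0.01134767 0.26554346]
```

View pics/s2d.png

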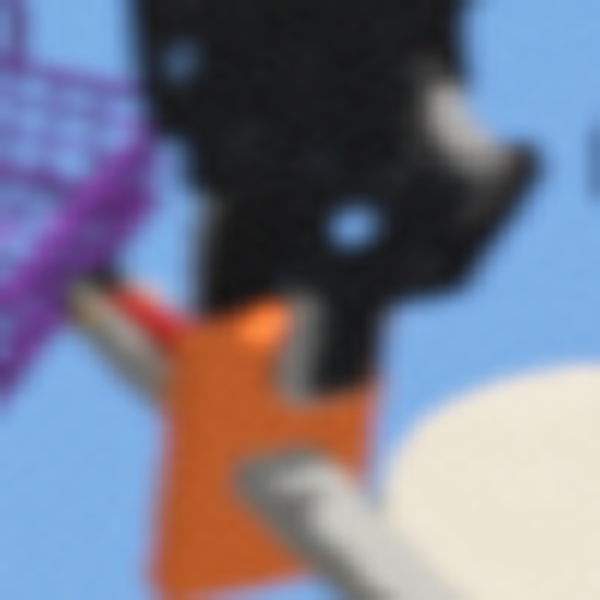

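```bash
python3 - <<'E'
from h import *
ex=np.array([np.cos(-.305),np.sin(-.305)]);ey=np.array([-ex[1],ex[0]]);c=np.array([.5945,.0114]);O=np.array([.601,.0088])
def f(p,z):
  u,v=proj('scene',[*p,z]); return np.round([(u-350)*12+5.5,(v-140)*10+4.5])
for z in(.265,.275): print('in tip back face',z,[f(c+a*ex+b*ey,z) for a in(.016,.0305) for b in(-.011,.011)])
for b in(-.008,.008): print('arm top at plate inner face',b,f(O+.003*ex+b*ey,.241),f(O+.04*ex+b*ey,.241),f(O+.003*ex+b*ey,.225))
for b in(-.024,.024): print('plate inner face corner',[f(O+.003*ex+b*ey,z) for z in(.281,.195)])
for b in(-.008,.008): print('arm tip',f(O-.086*ex+b*ey,.243))
E
python3 - <<'E'
import cv2
im=cv2.imread('pics/s2.png'); cv2.imwrite('pics/s2e.png',cv2.resize(im[150:210,350:400],None,fx=12,fy=10,interpolation=cv2.INTER_NEAREST))
E
```

```text
in tip back face 0.265 [array([265., 399.]), array([353., 379.]), array([299., 431.]), array([388., 410.])]
in tip back face 0.275 [array([269., 368.]), array([358., 348.]), array([304., 400.]), array([393., 379.])]
arm top at plate inner face -0.008 [250. 456.] [336. 539.] [243. 504.]
arm top at plate inner face 0.008 [313. 442.] [401. 523.] [306. 489.]
plate inner face corner [array([203., 349.]), array([169., 605.])]
plate inner face corner [array([396., 305.]), array([353., 559.])]
arm tip [ 59. 268.]
arm tip [120. 255.]
```

Emit:
{"method": "send_rows", "body": {"commands": [{"offset":[-0.5,-1.5,0],"spin":0,"claw":32},{"offset":[0,0,-2],"spin":0,"claw":32},{"offset":[0,0,-2],"spin":0,"claw":32},{"offset":[0,0,-2],"spin":0,"claw":32},{"offset":[0,0,-2],"spin":0,"claw":32},{"offset":[0,0,-2],"spin":0,"claw":32},{"offset":[0,0,-2],"spin":0,"claw":32},{"offset":[0,0,0],"spin":0,"claw":32}]}}

```text
t: 5.95
ee_pos: [0.594, 0.0099, 0.2535]
tool_rot: [3.106, -0.469, -0.0]
ft_force: [-0.3, -0.7, -0.4]
gripper_width: 0.0319
```

Run:
```python
from h import *
im,d=cap('scene','s3'); cv2.imwrite('pics/s3d.png',cv2.resize(im[140:200,350:400],None,fx=12,fy=10,interpolation=cv2.INTER_CUBIC))
print(read_state()['ft_force'],read_state()['ee_pos'])
```

```text
[-0.1586116   0.6060906   0.28210762] [0.59411123 0.00983893 0.25363875]
```

View pics/s3d.png

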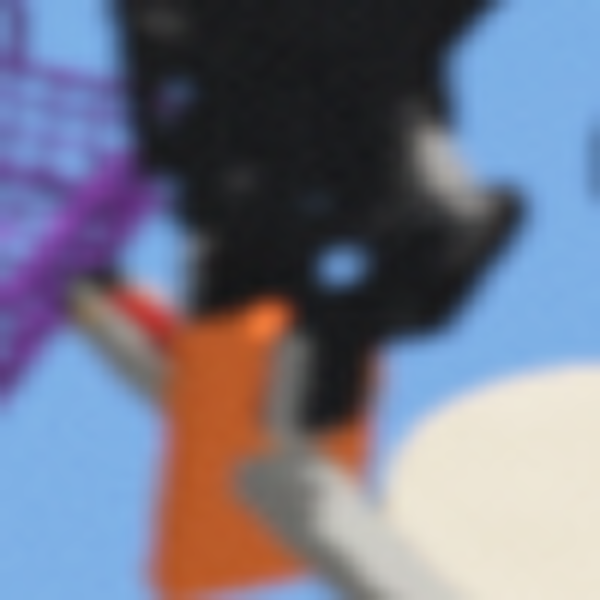

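Emit:
{"method": "send_rows", "body": {"commands": [{"offset":[0,0,-1],"spin":0,"claw":32},{"offset":[0,0,-1],"spin":0,"claw":32},{"offset":[0,0,-1],"spin":0,"claw":32},{"offset":[0,0,-1],"spin":0,"claw":32},{"offset":[0,0,-1],"spin":0,"claw":32},{"offset":[0,0,0],"spin":0,"claw":32},{"offset":[0,0,0],"spin":0,"claw":32},{"offset":[0,0,0],"spin":0,"claw":32}]}}

```text
t: 7.0
ee_pos: [0.5942, 0.0099, 0.2488]
tool_rot: [-3.106, 0.469, -0.0]
ft_force: [1.4, -0.1, 1.4]
gripper_width: 0.0317
```

Emit:
{"method": "send_rows", "body": {"commands": [{"offset":[0,0,-1],"spin":0,"claw":32},{"offset":[0,0,-1],"spin":0,"claw":32},{"offset":[0,0,-1],"spin":0,"claw":32},{"offset":[0,0,0],"spin":0,"claw":32},{"offset":[0,0,0],"spin":0,"claw":32},{"offset":[0,0,0],"spin":0,"claw":32},{"offset":[0,0,0],"spin":0,"claw":32},{"offset":[0,0,0],"spin":0,"claw":32}]}}

```text
t: 8.0
ee_pos: [0.5941, 0.0098, 0.2457]
tool_rot: [-3.106, 0.47, -0.0]
ft_force: [0.6, -0.3, 1.8]
gripper_width: 0.0321
```

Run:
```python
from h import *
F=[]
for i in range(3):
  im,d=cap('scene','s4'); F.append(read_state()['ft_force'])
print(np.mean(F,0),np.std(F,0),read_state()['ee_pos'],read_state()['gripper_width'])
cv2.imwrite('pics/s4d.png',cv2.resize(im[140:200,350:400],None,fx=12,fy=10,interpolation=cv2.INTER_CUBIC))
```

```text
[ 0.66637438 -0.01643144  2.29718933] [0.41057096 0.29156528 0.2273684 ] [0.59413326 0.00985773 0.2456662 ] 0.03218575644119055
```

View pics/s4d.png

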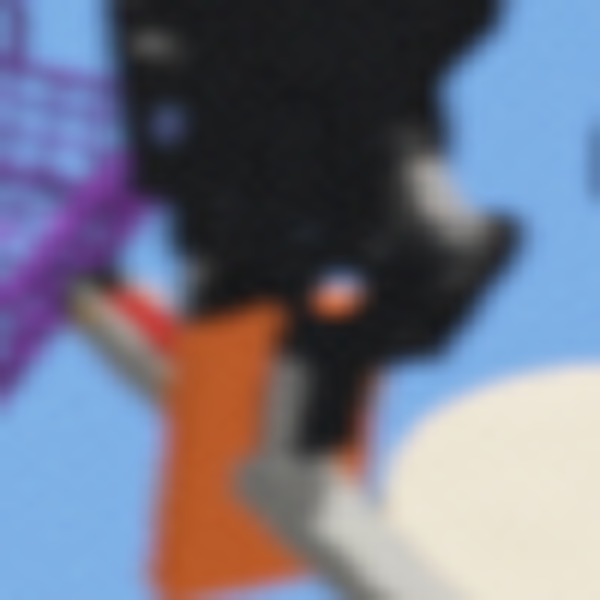

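Emit:
{"method": "send_rows", "body": {"commands": [{"offset":[0,0,-1],"spin":0,"claw":32},{"offset":[0,0,0],"spin":0,"claw":32},{"offset":[0,0,-1],"spin":0,"claw":32},{"offset":[0,0,0],"spin":0,"claw":32},{"offset":[0,0,-1],"spin":0,"claw":32},{"offset":[0,0,0],"spin":0,"claw":32},{"offset":[0,0,0],"spin":0,"claw":32},{"offset":[0,0,0],"spin":0,"claw":32}]}}

```text
t: 9.15
ee_pos: [0.5941, 0.0098, 0.2427]
tool_rot: [-3.106, 0.469, -0.0]
ft_force: [1.6, -0.3, 2.5]
gripper_width: 0.0319
```

```bash
cat > st.py <<'E'
from h import *
import sys
F=[];M=[]
for i in range(3):
  im,d=cap('scene',sys.argv[1]); s=read_state(); F.append(s['ft_force']); M.append(s['moment'])
print(np.mean(F,0).round(2),np.mean(M,0).round(3),s['ee_pos'].round(4),round(s['gripper_width'],4),s['t'])
cv2.imwrite(f'pics/{sys.argv[1]}d.png',cv2.resize(im[140:200,350:400],None,fx=12,fy=10,interpolation=cv2.INTER_CUBIC))
E
python3 st.py s5
```

```text
[ 1.83 -0.29  2.07] [-0.132 -0.326  0.009] [0.5941 0.0098 0.2427] 0.0321 9.3
```

Emit:
{"method": "send_rows", "body": {"commands": [{"offset":[0,0,-1],"spin":0,"claw":32},{"offset":[0,0,0],"spin":0,"claw":32},{"offset":[0,0,-1],"spin":0,"claw":32},{"offset":[0,0,0],"spin":0,"claw":32},{"offset":[0,0,-1],"spin":0,"claw":32},{"offset":[0,0,0],"spin":0,"claw":32},{"offset":[0,0,0],"spin":0,"claw":32},{"offset":[0,0,0],"spin":0,"claw":32}]}}

```text
t: 10.3
ee_pos: [0.5942, 0.0098, 0.2401]
tool_rot: [-3.106, 0.469, -0.001]
ft_force: [0.8, -0.3, 5.6]
gripper_width: 0.032
```

```bash
python3 st.py s6
```

```text
[ 1.01 -1.12  5.32] [-0.107 -0.11   0.009] [0.5942 0.0098 0.2401] 0.0318 10.45
```

View pics/s6d.png

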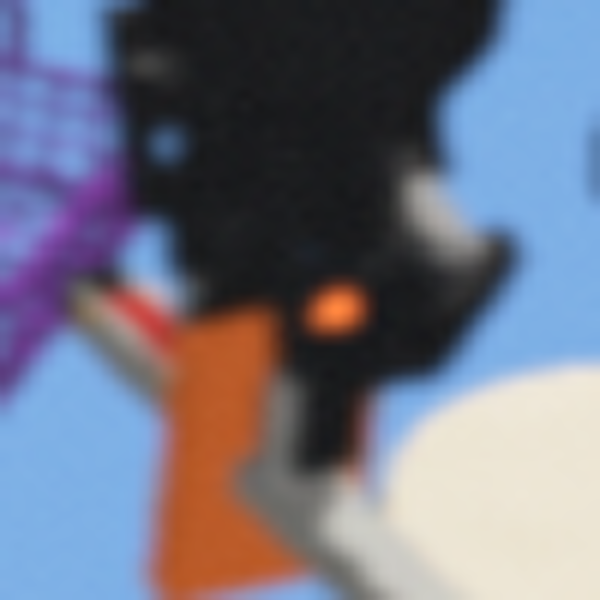

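Emit:
{"method": "send_rows", "body": {"commands": [{"offset":[-0.95,0.3,-0.3],"spin":0,"claw":32},{"offset":[-0.95,0.3,0],"spin":0,"claw":32},{"offset":[-0.95,0.3,0],"spin":0,"claw":32},{"offset":[-0.95,0.3,0],"spin":0,"claw":32},{"offset":[-0.95,0.3,0],"spin":0,"claw":32},{"offset":[0,0,0],"spin":0,"claw":32},{"offset":[0,0,0],"spin":0,"claw":32},{"offset":[0,0,0],"spin":0,"claw":32}]}}

```text
t: 11.45
ee_pos: [0.5902, 0.0111, 0.2401]
tool_rot: [-3.106, 0.47, -0.004]
ft_force: [3.7, -1.7, 6.4]
gripper_width: 0.0322
```

```bash
python3 st.py s7
```

```text
[ 4.56 -1.34  5.84] [-0.287 -0.79  -0.031] [0.5902 0.0111 0.2402] 0.0318 11.6
```

View pics/s7d.png

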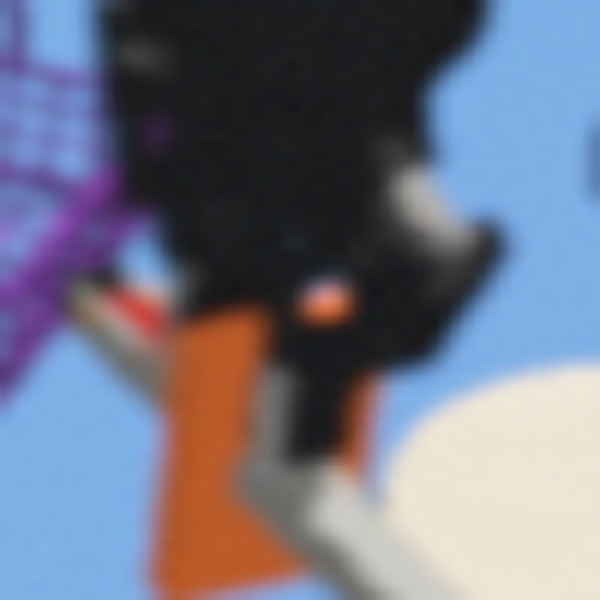

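Emit:
{"method": "send_rows", "body": {"commands": [{"offset":[-0.95,0.3,0.2],"spin":0,"claw":32},{"offset":[-0.95,0.3,0],"spin":0,"claw":32},{"offset":[-0.95,0.3,0],"spin":0,"claw":32},{"offset":[-0.95,0.3,0.1],"spin":0,"claw":32},{"offset":[-0.95,0.3,0],"spin":0,"claw":32},{"offset":[-0.95,0.3,0],"spin":0,"claw":32},{"offset":[0,0,0],"spin":0,"claw":32},{"offset":[0,0,0],"spin":0,"claw":32}]}}

```text
t: 12.6
ee_pos: [0.5847, 0.0127, 0.2403]
tool_rot: [-3.106, 0.47, -0.005]
ft_force: [7.3, -2.4, 4.3]
gripper_width: 0.0317
```

```bash
python3 st.py s8
```

```text
[ 6.75 -1.88  4.41] [-0.403 -1.297 -0.024] [0.5847 0.0127 0.2404] 0.032 12.75
```

View pics/s8d.png

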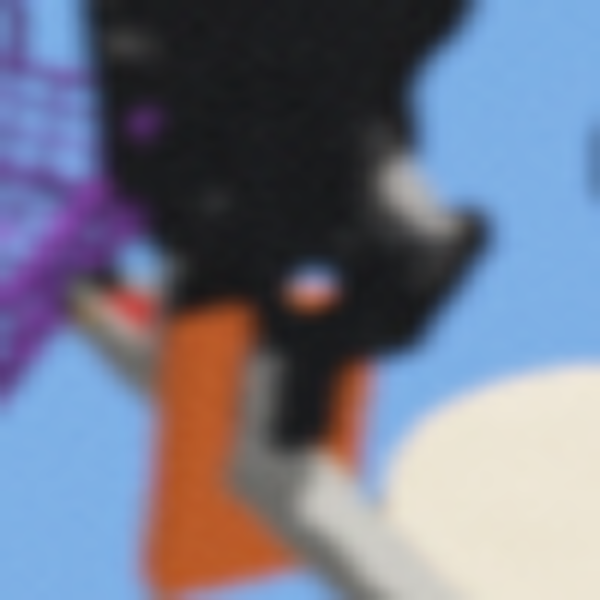

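Emit:
{"method": "send_rows", "body": {"commands": [{"offset":[-0.95,0.3,0],"spin":0,"claw":32},{"offset":[-0.95,0.3,0],"spin":0,"claw":32},{"offset":[-0.95,0.3,0.1],"spin":0,"claw":32},{"offset":[-0.95,0.3,0],"spin":0,"claw":32},{"offset":[-0.95,0.3,0],"spin":0,"claw":32},{"offset":[-0.95,0.3,0],"spin":0,"claw":32},{"offset":[0,0,0],"spin":0,"claw":32},{"offset":[0,0,0],"spin":0,"claw":32}]}}

```text
t: 13.75
ee_pos: [0.579, 0.0145, 0.2405]
tool_rot: [-3.106, 0.47, -0.005]
ft_force: [6.0, -2.6, 3.6]
gripper_width: 0.0321
```

```bash
python3 st.py s9
```

```text
[ 6.19 -1.94  5.38] [-0.442 -1.237  0.011] [0.579  0.0145 0.2405] 0.0322 13.9
```

View pics/s9d.png

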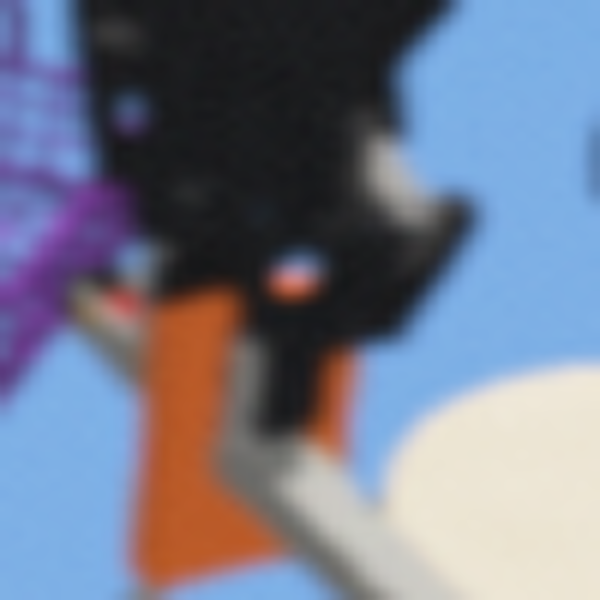

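Emit:
{"method": "send_rows", "body": {"commands": [{"offset":[-0.95,0.3,0],"spin":0,"claw":30},{"offset":[0,0,0],"spin":0,"claw":30},{"offset":[-0.95,0.3,0],"spin":0,"claw":28},{"offset":[0,0,0],"spin":0,"claw":28},{"offset":[-0.95,0.3,0],"spin":0,"claw":26},{"offset":[0,0,0],"spin":0,"claw":26},{"offset":[0,0,0],"spin":0,"claw":26},{"offset":[0,0,0],"spin":0,"claw":26}]}}

```text
t: 14.9
ee_pos: [0.5763, 0.0153, 0.2409]
tool_rot: [-3.106, 0.47, -0.006]
ft_force: [5.7, -2.5, 6.2]
gripper_width: 0.026
```

```bash
python3 st.py s10
```

```text
[ 5.77 -2.12  7.77] [-0.481 -1.18  -0.013] [0.5764 0.0154 0.2409] 0.0256 15.05
```

View pics/s10d.png

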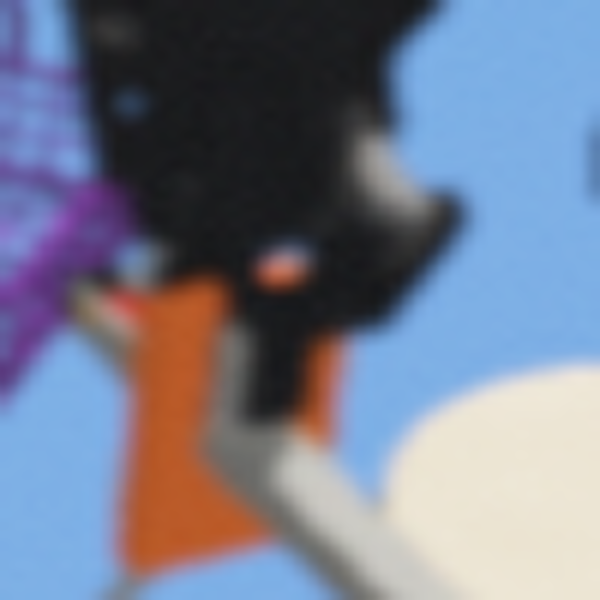

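Emit:
{"method": "send_rows", "body": {"commands": [{"offset":[-0.95,0.3,0.3],"spin":0,"claw":24},{"offset":[0,0,0],"spin":0,"claw":24},{"offset":[-0.95,0.3,0.2],"spin":0,"claw":22},{"offset":[0,0,0],"spin":0,"claw":22},{"offset":[-0.95,0.3,0.1],"spin":0,"claw":20},{"offset":[0,0,0],"spin":0,"claw":20},{"offset":[0,0,0],"spin":0,"claw":20},{"offset":[0,0,0],"spin":0,"claw":20}]}}

```text
t: 16.05
ee_pos: [0.5734, 0.0163, 0.2412]
tool_rot: [-3.106, 0.47, -0.005]
ft_force: [5.2, -1.4, 5.1]
gripper_width: 0.0202
```

```bash
python3 st.py s11
```

```text
[ 6.   -2.78  5.63] [-0.447 -1.251 -0.017] [0.5734 0.0163 0.2412] 0.0197 16.2
```

View pics/s11d.png

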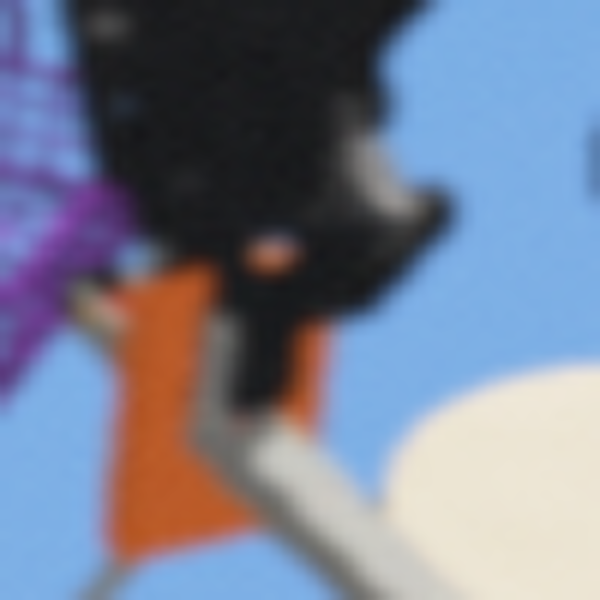

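Emit:
{"method": "send_rows", "body": {"commands": [{"offset":[-1.4,0.45,0.1],"spin":0,"claw":18},{"offset":[0,0,0],"spin":0,"claw":18},{"offset":[-1.4,0.45,0.1],"spin":0,"claw":16},{"offset":[0,0,0],"spin":0,"claw":16},{"offset":[-1.4,0.45,0.1],"spin":0,"claw":14},{"offset":[0,0,0],"spin":0,"claw":14},{"offset":[0,0,0],"spin":0,"claw":14},{"offset":[0,0,0],"spin":0,"claw":14}]}}

```text
t: 17.2
ee_pos: [0.5691, 0.0176, 0.2415]
tool_rot: [-3.106, 0.47, -0.005]
ft_force: [5.4, -3.7, 5.5]
gripper_width: 0.0144
```

```bash
python3 st.py s12
```

```text
[ 5.7  -2.54  5.7 ] [-0.47  -1.208 -0.006] [0.5691 0.0177 0.2415] 0.0141 17.35
```

View pics/s12d.png

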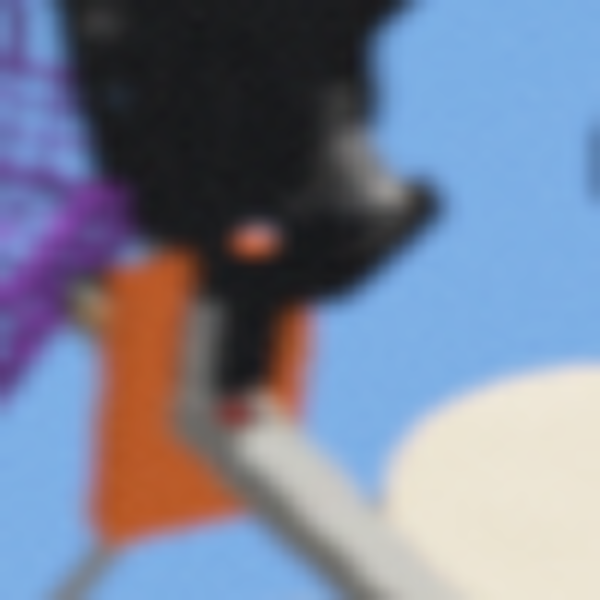

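Emit:
{"method": "send_rows", "body": {"commands": [{"offset":[0,0,0],"spin":0,"claw":6},{"offset":[0,0,0],"spin":0,"claw":6},{"offset":[0,0,0],"spin":0,"claw":6},{"offset":[0,0,0],"spin":0,"claw":6},{"offset":[0,0,0.5],"spin":0,"claw":6},{"offset":[0,0,0.5],"spin":0,"claw":6},{"offset":[0,0,0],"spin":0,"claw":6},{"offset":[0,0,0],"spin":0,"claw":6}]}}

```text
t: 18.35
ee_pos: [0.5682, 0.0179, 0.2417]
tool_rot: [3.106, -0.47, 0.001]
ft_force: [4.1, -2.1, 3.4]
gripper_width: 0.0115
```

```bash
python3 st.py s13
```

```text
[ 3.99 -1.46  3.41] [-0.461 -0.908  0.008] [0.5682 0.018  0.2417] 0.0113 18.5
```

Emit:
{"method": "send_rows", "body": {"commands": [{"offset":[0,0,0.5],"spin":0,"claw":6},{"offset":[0,0,0],"spin":0,"claw":6},{"offset":[0,0,0.5],"spin":0,"claw":6},{"offset":[0,0,0],"spin":0,"claw":6},{"offset":[0,0,0.5],"spin":0,"claw":6},{"offset":[0,0,0],"spin":0,"claw":6},{"offset":[0,0,0],"spin":0,"claw":6},{"offset":[0,0,0],"spin":0,"claw":6}]}}

```text
t: 19.5
ee_pos: [0.5677, 0.0182, 0.2429]
tool_rot: [3.106, -0.469, -0.002]
ft_force: [-1.2, 0.8, -2.2]
gripper_width: 0.0116
```

```bash
python3 st.py s14
```

```text
[-1.9  -0.03 -1.97] [ 0.01   0.388 -0.004] [0.5677 0.0182 0.243 ] 0.0115 19.65
```

Emit:
{"method": "send_rows", "body": {"commands": [{"offset":[0,0,0.5],"spin":0,"claw":6},{"offset":[-1.4,0.45,0.1],"spin":0,"claw":6},{"offset":[-1.4,0.45,0.1],"spin":0,"claw":6},{"offset":[-1.4,0.45,0.0],"spin":0,"claw":6},{"offset":[-1.4,0.45,0.1],"spin":0,"claw":6},{"offset":[-1.4,0.45,0],"spin":0,"claw":6},{"offset":[0,0,0],"spin":0,"claw":6},{"offset":[0,0,0],"spin":0,"claw":6}]}}

```text
t: 20.65
ee_pos: [0.5609, 0.0204, 0.2439]
tool_rot: [-3.106, 0.469, 0.001]
ft_force: [0.9, -1.4, -1.9]
gripper_width: 0.0113
```

```bash
python3 st.py s15
```

```text
[ 1.28 -0.25 -1.51] [-0.096 -0.161 -0.039] [0.5609 0.0204 0.2438] 0.0109 20.8
```

View pics/s15d.png

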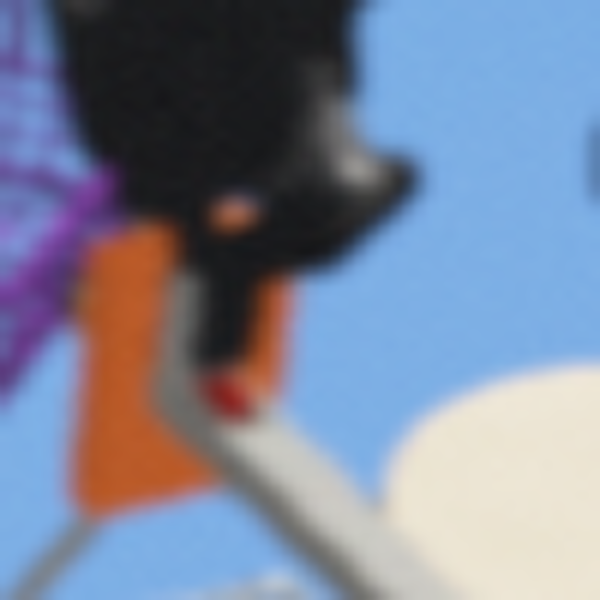

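Emit:
{"method": "send_rows", "body": {"commands": [{"offset":[-2,0.6,0.1],"spin":0,"claw":6},{"offset":[-2,0.6,0.1],"spin":0,"claw":6},{"offset":[-2,0.6,0.1],"spin":0,"claw":6},{"offset":[-2,0.6,0.1],"spin":0,"claw":6},{"offset":[-2,0.6,0.1],"spin":0,"claw":6},{"offset":[-2,0.6,0.1],"spin":0,"claw":6},{"offset":[-2,0.6,0.1],"spin":0,"claw":6},{"offset":[0,0,0],"spin":0,"claw":6}]}}

```text
t: 21.8
ee_pos: [0.5468, 0.0246, 0.2447]
tool_rot: [-3.106, 0.469, 0.0]
ft_force: [1.2, -0.3, -1.1]
gripper_width: 0.0115
```

```bash
python3 st.py s16
```

```text
[ 1.25 -0.04 -1.54] [-0.102 -0.279 -0.011] [0.5469 0.0246 0.2445] 0.0115 21.95
```

View pics/s16d.png

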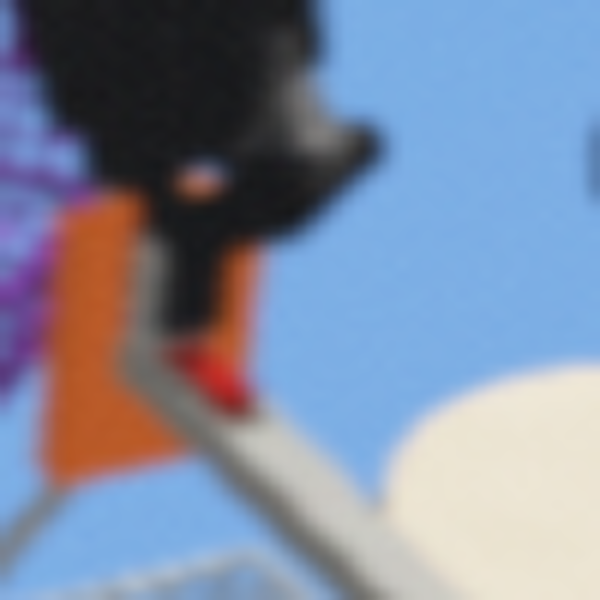

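Emit:
{"method": "send_rows", "body": {"commands": [{"offset":[-2,0.6,0.1],"spin":0,"claw":6},{"offset":[-2,0.6,0.1],"spin":0,"claw":6},{"offset":[-2,0.6,0.1],"spin":0,"claw":6},{"offset":[-2,0.6,0.1],"spin":0,"claw":6},{"offset":[-2,0.6,0.1],"spin":0,"claw":6},{"offset":[-2,0.6,0.1],"spin":0,"claw":6},{"offset":[-2,0.6,0.1],"spin":0,"claw":6},{"offset":[-2,0.6,0.1],"spin":0,"claw":6}]}}

```text
t: 22.95
ee_pos: [0.5302, 0.0295, 0.2448]
tool_rot: [3.106, -0.469, -0.003]
ft_force: [0.4, 0.1, -6.1]
gripper_width: 0.0116
```

Emit:
{"method": "send_rows", "body": {"commands": [{"offset":[-2,0.6,0.1],"spin":0,"claw":6},{"offset":[-2,0.6,0.1],"spin":0,"claw":6},{"offset":[-2,0.6,0],"spin":0,"claw":6},{"offset":[-2,0.6,0],"spin":0,"claw":6},{"offset":[-2,0.6,0],"spin":0,"claw":6},{"offset":[-2,0.6,0],"spin":0,"claw":6},{"offset":[-2,0.6,0],"spin":0,"claw":6},{"offset":[-2,0.6,0],"spin":0,"claw":6}]}}

```text
t: 23.95
ee_pos: [0.5149, 0.0342, 0.2457]
tool_rot: [3.106, -0.47, 0.0]
ft_force: [0.5, -0.3, -5.1]
gripper_width: 0.0115
```

```bash
python3 st.py s17
```

```text
[-0.05  0.18 -5.34] [-0.005  0.011 -0.007] [0.515  0.0342 0.2457] 0.0112 24.1
```

View pics/s17d.png

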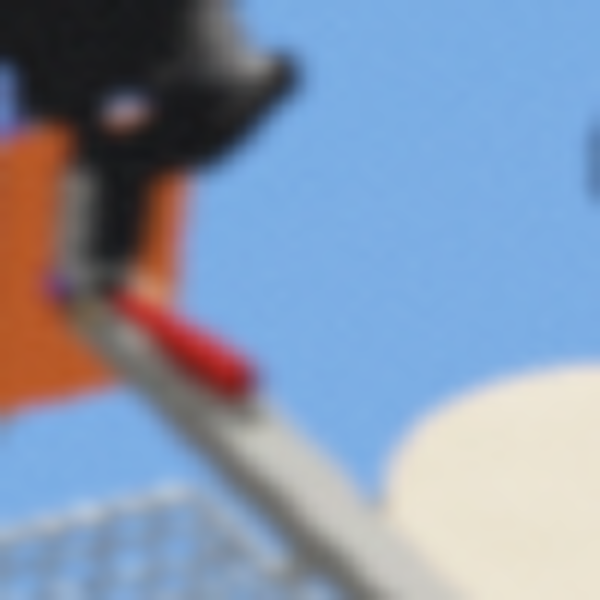

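Emit:
{"method": "send_rows", "body": {"commands": [{"offset":[-2,0.6,0],"spin":0,"claw":6},{"offset":[-3,0.9,0],"spin":0,"claw":6},{"offset":[-5,1.5,0],"spin":0,"claw":6},{"offset":[-5,1.5,0],"spin":0,"claw":6},{"offset":[-6,2,0],"spin":0,"claw":6},{"offset":[-6,2,0],"spin":0,"claw":6},{"offset":[-4,1,0],"spin":0,"claw":6},{"offset":[0,0,0],"spin":0,"claw":6}]}}

```text
t: 25.1
ee_pos: [0.4839, 0.0438, 0.2458]
tool_rot: [-3.106, 0.469, -0.0]
ft_force: [1.0, 1.0, -4.5]
gripper_width: 0.0113
```

```bash
python3 st.py s18; python3 -c "
import cv2;im=cv2.imread('pics/s18.png');cv2.imwrite('pics/s18f.png',cv2.resize(im[110:290,270:430],None,fx=3.3,fy=3.3,interpolation=cv2.INTER_CUBIC))"
```

```text
[ 0.3  -0.01 -5.55] [ 0.001 -0.037 -0.008] [0.4842 0.0436 0.2457] 0.0116 25.25
```

View pics/s18f.png

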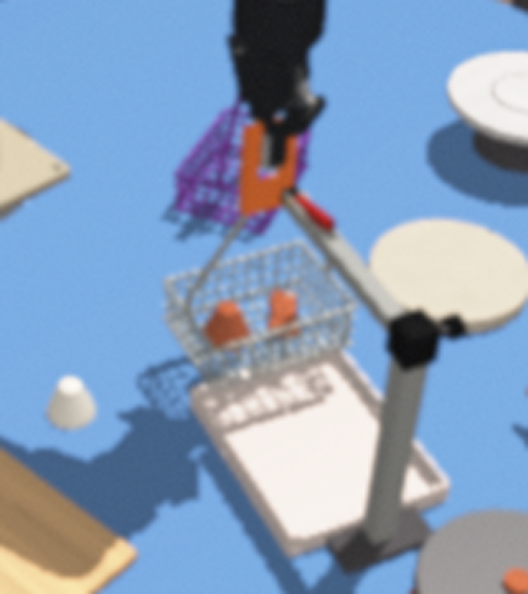

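Emit:
{"method": "send_rows", "body": {"commands": [{"offset":[-3,0,5],"spin":0,"claw":6},{"offset":[-5,0,10],"spin":0,"claw":6},{"offset":[-5,0,15],"spin":0,"claw":6},{"offset":[-5,0,15],"spin":0,"claw":6},{"offset":[-2,0,10],"spin":0,"claw":6},{"offset":[0,-4,5],"spin":0.01,"claw":6},{"offset":[1,-10,0],"spin":0.02,"claw":6},{"offset":[2,-16,0],"spin":0.03,"claw":6}]}}

```text
t: 26.25
ee_pos: [0.467, 0.0134, 0.3055]
tool_rot: [3.119, -0.373, -0.001]
ft_force: [0.9, -0.4, -3.9]
gripper_width: 0.0116
```

Emit:
{"method": "send_rows", "body": {"commands": [{"offset":[2,-22,0],"spin":0.03,"claw":6},{"offset":[2,-24,0],"spin":0.03,"claw":6},{"offset":[2,-24,0],"spin":0.03,"claw":6},{"offset":[2,-24,0],"spin":0.03,"claw":6},{"offset":[2,-24,0],"spin":0.03,"claw":6},{"offset":[2,-24,0],"spin":0.03,"claw":6},{"offset":[2,-24,0],"spin":0.03,"claw":6},{"offset":[2,-24,0],"spin":0.03,"claw":6}]}}

```text
t: 27.25
ee_pos: [0.4829, -0.1774, 0.3055]
tool_rot: [3.141, 0.002, -0.001]
ft_force: [-0.2, -0.2, -4.4]
gripper_width: 0.0114
```

Emit:
{"method": "send_rows", "body": {"commands": [{"offset":[2,-24,0],"spin":0.02,"claw":6},{"offset":[2,-24,0],"spin":0.02,"claw":6},{"offset":[2,-20,0],"spin":0.02,"claw":6},{"offset":[2,-17,0],"spin":0.02,"claw":6},{"offset":[1,-10,0],"spin":0.01,"claw":6},{"offset":[0,-4,0],"spin":0.01,"claw":6},{"offset":[0,0,0],"spin":0,"claw":6},{"offset":[0,0,0],"spin":0,"claw":6}]}}

```text
t: 28.25
ee_pos: [0.4922, -0.2747, 0.3057]
tool_rot: [-3.137, -0.158, -0.0]
ft_force: [-0.0, -0.5, -5.6]
gripper_width: 0.0113
```

Run:
```python
from h import *
s=read_state();r=s['tool_rot'];print(s['ee_pos'].round(4),'yaw',(2*np.arctan2(r[1],r[0])+np.pi)%(2*np.pi)-np.pi,s['ft_force'].round(1),s['t'])
im,d=cap('scene','s19');cv2.imwrite('pics/s19f.png',cv2.resize(im[130:330,180:380],None,fx=3,fy=3,interpolation=cv2.INTER_CUBIC))
im,d=cap('top','t19');cv2.imwrite('pics/t19f.png',cv2.resize(im[150:250,320:430],None,fx=6,fy=6,interpolation=cv2.INTER_CUBIC))
```

```text
[ 0.4922 -0.2747  0.3057] yaw 0.10073239023530789 [-0.  -0.5 -5.6] 28.25
```

View pics/s19f.png

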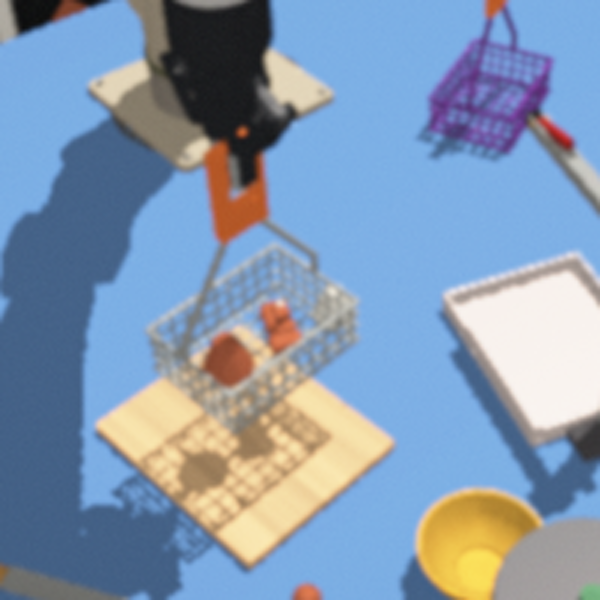

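View pics/t19f.png

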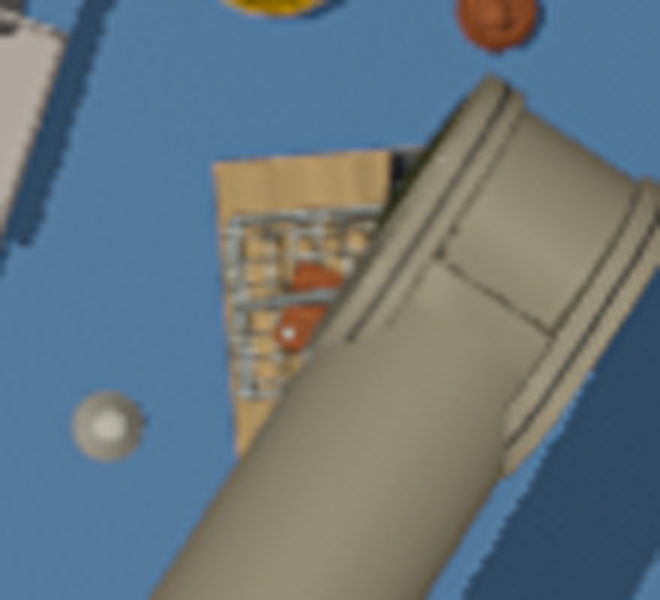

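Emit:
{"method": "send_rows", "body": {"commands": [{"offset":[-1,-7,-4],"spin":0,"claw":6},{"offset":[-1,-9,-10],"spin":0,"claw":6},{"offset":[0,-5,-15],"spin":0,"claw":6},{"offset":[0,0,-18],"spin":0,"claw":6},{"offset":[0,0,-18],"spin":0,"claw":6},{"offset":[0,0,-13],"spin":0,"claw":6},{"offset":[0,0,-4],"spin":0,"claw":6},{"offset":[0,0,0],"spin":0,"claw":6}]}}

```text
t: 29.35
ee_pos: [0.4902, -0.2963, 0.2237]
tool_rot: [3.138, 0.157, 0.0]
ft_force: [-0.1, -0.5, -4.1]
gripper_width: 0.0111
```

Run:
```python
from h import *
s=read_state();print(s['ee_pos'].round(4),s['ft_force'].round(1),s['t'])
im,d=cap('scene','s20');g=im.copy()
c=s['ee_pos'][:2];th=.10;ex=np.array([np.cos(th),np.sin(th)]);ey=np.array([-ex[1],ex[0]])
def poly(ctr,th,hx,hy,z,col,n='scene'):
  ex=np.array([np.cos(th),np.sin(th)]);ey=np.array([-ex[1],ex[0]])
  return np.array([((np.array(proj(n,[*(ctr+a*hx*ex+b*hy*ey),z]))-[180,130])*3+1) for a,b in((-1,-1),(-1,1),(1,1),(1,-1))]).round().astype(int)
g=cv2.resize(im[130:330,180:380],None,fx=3,fy=3,interpolation=cv2.INTER_CUBIC)
cv2.polylines(g,[poly(c,.1,.055,.075,s['ee_pos'][2]-.146,0)],1,(0,0,255),1)
cv2.polylines(g,[poly(c,.1,.055,.075,s['ee_pos'][2]-.196,0)],1,(255,0,255),1)
cv2.polylines(g,[poly(np.array([.489,-.294]),.094,.11,.09,.012,0)],1,(0,255,0),1)
cv2.imwrite('pics/s20f.png',g)
```

```text
[ 0.4902 -0.2963  0.2237] [-0.1 -0.5 -4.1] 29.35
```

View pics/s20f.png

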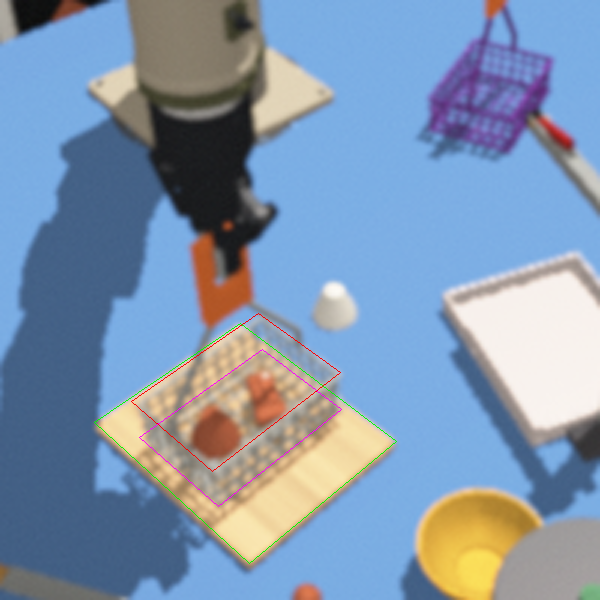

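Run:
```python
import cv2
im=cv2.imread('pics/s20.png');cv2.imwrite('pics/s20g.png',cv2.resize(im[205:320,205:325],None,fx=5,fy=5,interpolation=cv2.INTER_CUBIC))
```

```text
(no output)
```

View pics/s20g.png

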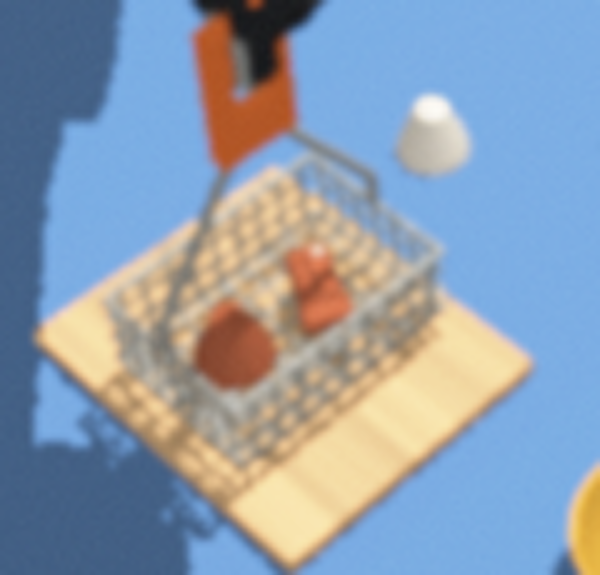

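Run:
```python
from h import *
from scipy.optimize import least_squares
from scipy.spatial.transform import Rotation as R
s=read_state();e=s['ee_pos']
f=lambda X:(np.array(proj('scene',X))-[205,205])*5+2
r=R.from_euler('z',.10)
B={'plateTL':(0.006,-.024,.236),'plateBL':(.006,-.024,.15),'plateBR':(.006,.024,.15),'rimL':(-.055,-.075,.05),'rimN':(.055,-.075,.05),'rimR':(.055,.075,.05),'rimB':(-.055,.075,.05),'botN':(.055,-.075,0)}
O={'plateTL':(197,38),'plateBL':(220,168),'plateBR':(297,125),'rimL':(108,300),'rimN':(238,418),'rimR':(440,250),'rimB':(310,155),'botN':(243,468)}
b=np.array([e[0],e[1],e[2]-.196])
for k in B: print(k,f(b+r.apply(B[k])).round(),O[k])
def res(p):
  rr=R.from_euler('zyx',p[3:]); return np.concatenate([(f(p[:3]+rr.apply(B[k]))-O[k])/5 for k in B])
o=least_squares(res,[*b,.1,0,0],x_scale=[.01]*3+[.1]*3); print(o.x.round(4),b.round(4),np.abs(o.fun).max())
```

```text
plateTL [204.  40.] (197, 38)
plateBL [223. 169.] (220, 168)
plateBR [296. 119.] (297, 125)
rimL [ 94. 294.] (108, 300)
rimN [228. 409.] (238, 418)
rimR [441. 246.] (440, 250)
rimB [305. 147.] (310, 155)
botN [238. 469.] (243, 468)
[ 0.4868 -0.2897  0.0139  0.094  -0.0493  0.0069] [ 0.4903 -0.2965  0.0281] 1.6761042222548326
```

Emit:
{"method": "send_rows", "body": {"commands": [{"offset":[-1,0,-3],"spin":0,"claw":6},{"offset":[0,0,-3],"spin":0,"claw":6},{"offset":[0,0,-2],"spin":0,"claw":6},{"offset":[0,0,-1.5],"spin":0,"claw":6},{"offset":[0,0,-1],"spin":0,"claw":6},{"offset":[0,0,-1],"spin":0,"claw":6},{"offset":[0,0,0],"spin":0,"claw":6},{"offset":[0,0,0],"spin":0,"claw":6}]}}

```text
t: 30.4
ee_pos: [0.4891, -0.2964, 0.2122]
tool_rot: [3.138, 0.157, 0.0]
ft_force: [0.4, -0.0, -5.2]
gripper_width: 0.0115
```

```bash
python3 st.py s21
```

```text
[ 0.01  0.11 -5.17] [-0.013 -0.014 -0.007] [ 0.4891 -0.2964  0.2122] 0.0116 30.55
```

Emit:
{"method": "send_rows", "body": {"commands": [{"offset":[0,0,-1],"spin":0,"claw":6},{"offset":[0,0,0],"spin":0,"claw":6},{"offset":[0,0,-1],"spin":0,"claw":6},{"offset":[0,0,0],"spin":0,"claw":6},{"offset":[0,0,-1],"spin":0,"claw":6},{"offset":[0,0,0],"spin":0,"claw":6},{"offset":[0,0,0],"spin":0,"claw":6},{"offset":[0,0,0],"spin":0,"claw":6}]}}

```text
t: 31.55
ee_pos: [0.4895, -0.2962, 0.2099]
tool_rot: [-3.138, -0.158, -0.002]
ft_force: [-0.0, 3.8, 5.2]
gripper_width: 0.0112
```

```bash
python3 st.py s22
```

```text
[-0.17  3.13  5.33] [ 0.619  0.494 -0.03 ] [ 0.4896 -0.2962  0.2099] 0.0116 31.7
```

Emit:
{"method": "send_rows", "body": {"commands": [{"offset":[0,0,0.6],"spin":0,"claw":6},{"offset":[0,0,0],"spin":0,"claw":6},{"offset":[0,0,0],"spin":0,"claw":6},{"offset":[0,0,0],"spin":0,"claw":6},{"offset":[0,0,0],"spin":0,"claw":6},{"offset":[0,0,0],"spin":0,"claw":6},{"offset":[0,0,0],"spin":0,"claw":6},{"offset":[0,0,0],"spin":0,"claw":6}]}}

```text
t: 32.7
ee_pos: [0.4893, -0.2963, 0.21]
tool_rot: [-3.138, -0.157, -0.001]
ft_force: [1.0, 2.1, 5.0]
gripper_width: 0.0114
```

```bash
python3 st.py s23; python3 -c "
import cv2;im=cv2.imread('pics/s23.png');cv2.imwrite('pics/s23g.png',cv2.resize(im[205:320,205:325],None,fx=5,fy=5,interpolation=cv2.INTER_CUBIC))"
```

```text
[1.02 3.25 4.77] [ 0.665 -0.078  0.016] [ 0.4893 -0.2963  0.21  ] 0.0114 32.85
```

View pics/s23g.png

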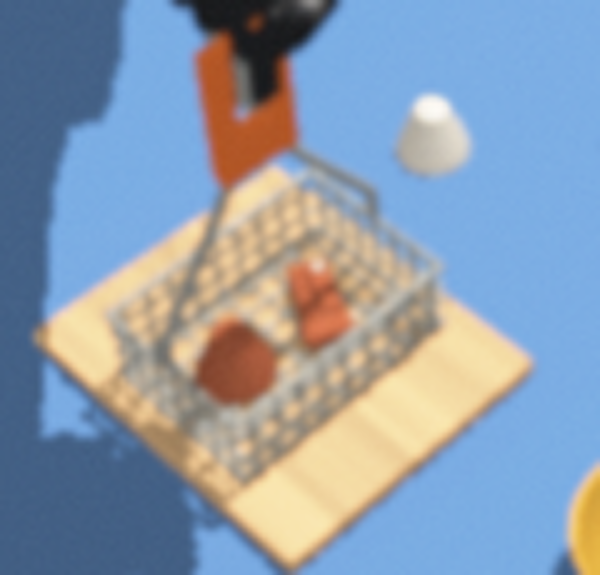

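Emit:
{"method": "send_rows", "body": {"commands": [{"offset":[0,0,0.5],"spin":0,"claw":6},{"offset":[0,0,0],"spin":0,"claw":6},{"offset":[0,0,0],"spin":0,"claw":13},{"offset":[0,0,0],"spin":0,"claw":15},{"offset":[0,0,0],"spin":0,"claw":18},{"offset":[0,0,0],"spin":0,"claw":22},{"offset":[0,0,0],"spin":0,"claw":26},{"offset":[0,0,0],"spin":0,"claw":30}]}}

```text
t: 33.85
ee_pos: [0.4891, -0.2964, 0.2103]
tool_rot: [-3.138, -0.157, -0.0]
ft_force: [-0.4, 0.2, 0.4]
gripper_width: 0.0301
```

```bash
python3 st.py s24; python3 -c "
import cv2;im=cv2.imread('pics/s24.png');cv2.imwrite('pics/s24g.png',cv2.resize(im[185:320,205:325],None,fx=5,fy=4.4,interpolation=cv2.INTER_CUBIC))"
```

```text
[ 0.17 -0.27  0.09] [-0.007  0.044  0.013] [ 0.4891 -0.2964  0.2103] 0.0294 34.0
```

View pics/s24g.png

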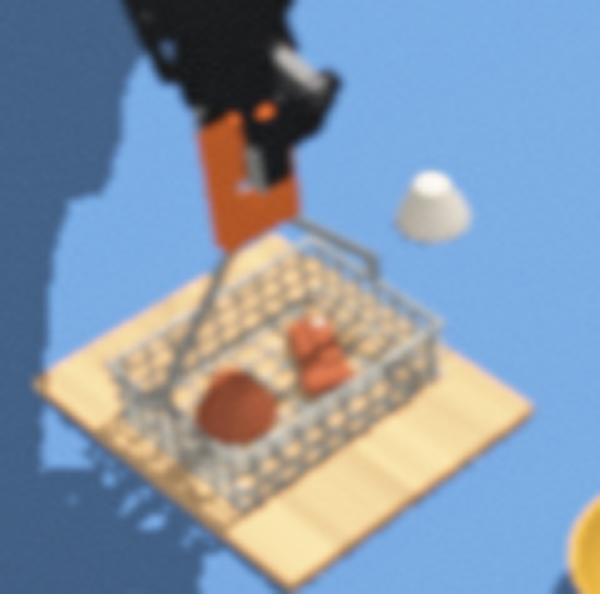

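Emit:
{"method": "send_rows", "body": {"commands": [{"offset":[0,0,2],"spin":0,"claw":36},{"offset":[0,0,4],"spin":0,"claw":36},{"offset":[0,0,10],"spin":0,"claw":36},{"offset":[0,0,15],"spin":0,"claw":36},{"offset":[0,0,20],"spin":0,"claw":36},{"offset":[0,0,25],"spin":0,"claw":36},{"offset":[0,0,25],"spin":0,"claw":36},{"offset":[0,0,20],"spin":0,"claw":36}]}}

```text
t: 35.0
ee_pos: [0.4891, -0.2966, 0.3335]
tool_rot: [3.137, 0.157, 0.003]
ft_force: [1.0, -0.4, -0.1]
gripper_width: 0.036
```

Emit:
{"method": "send_rows", "body": {"commands": [{"offset":[-5,20,10],"spin":0,"claw":36},{"offset":[-5,30,10],"spin":0,"claw":36},{"offset":[-5,40,10],"spin":0,"claw":36},{"offset":[-5,40,0],"spin":0,"claw":36},{"offset":[-5,40,0],"spin":0,"claw":36},{"offset":[-5,40,0],"spin":0,"claw":36},{"offset":[0,40,0],"spin":0,"claw":36},{"offset":[0,20,0],"spin":0,"claw":36}]}}

```text
t: 36.0
ee_pos: [0.459, -0.0244, 0.3624]
tool_rot: [-3.137, -0.16, -0.002]
ft_force: [0.6, -0.4, -0.9]
gripper_width: 0.0361
```

Run:
```python
from h import *
s=read_state();print(s['ee_pos'].round(4),s['ft_force'].round(1),s['t'])
im,d=cap('scene','s25');cv2.imwrite('pics/s25g.png',im)
im,d=cap('top','t25');cv2.imwrite('pics/t25f.png',cv2.resize(im[70:270,200:480],None,fx=2.8,fy=2.8,interpolation=cv2.INTER_CUBIC))
cv2.imwrite('pics/t25g.png',cv2.resize(im[160:240,340:420],None,fx=7,fy=7,interpolation=cv2.INTER_CUBIC))
W=cloud('top',d);x,y,z=[W[...,i] for i in range(3)]
hsv=cv2.cvtColor(im,cv2.COLOR_BGR2HSV)
m=(abs(x-.49)<.1)&(abs(y+.295)<.1)&(z>.2); p=W[m]; print('plate top',p.mean(0),np.ptp(p,0)); print(cv2.minAreaRect((p[:,:2]*1000).astype(np.float32)))
m=(abs(x-.49)<.1)&(abs(y+.295)<.1)&(z>.045)&(z<.09); p=W[m]; print('rim',np.median(p[:,2]),cv2.minAreaRect((p[:,:2]*1000).astype(np.float32)))
```

```text
[ 0.459  -0.0244  0.3624] [ 0.6 -0.4 -0.9] 36.0
plate top [ 0.49150495 -0.29139339  0.24439928] [0.01429016 0.04831477 0.03653824]
((492.0797119140625, -293.0639343261719), (11.760493278503418, 48.7518424987793), 5.924492835998535)
rim 0.06120541688616332 ((492.8419189453125, -294.5522155761719), (111.63898468017578, 149.8084716796875), 5.938766956329346)
```

View pics/s25g.png

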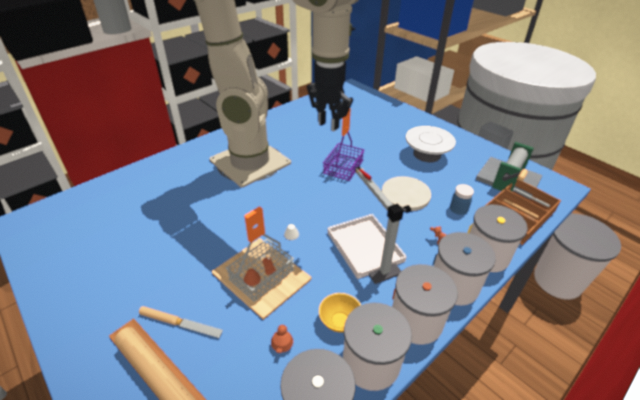

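View pics/t25g.png

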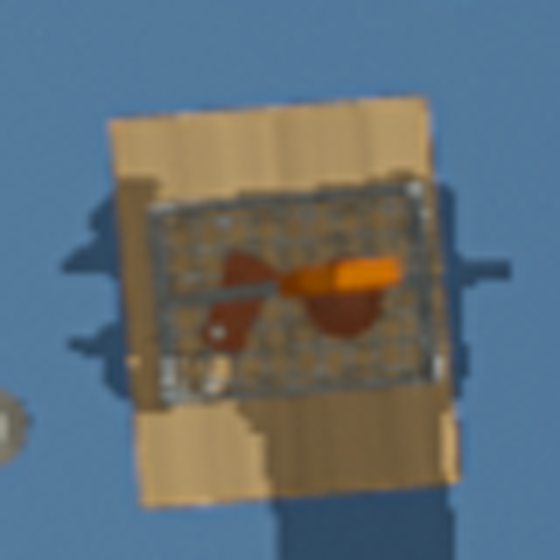

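```bash
python3 -c "
from workcell import manip
print(manip.finish_job())"
```

```text
the job is handed in; nothing more can be done
None
```

The basket is off the drip arm, standing upright in the middle of the ware board with both clay pieces in it, and I have handed the job in at about 36 s.

- **Taking it off:** I pressed the red keeper flush with the outer finger (about 5–8 N down). The inner finger drew the hanger over its end with no more than about 7 N sideways. I then gripped the plate, took the weight and drew it off the tip with almost no sideways force.
- **Setting it down:** The basket met the board with about 10 N. I eased off slightly and let go.
- **Last checks:** The rim was level at 61 mm, where it should be with the basket standing on the board. The basket's centre was about 4 mm from the board's centre and turned less than 1° from it. The gripper was clear and touching nothing. The other things on the table, including the white look-alike bell, looked unmoved by eye.
- **Not as it was:** The bell stood upright when I drew the basket off the arm, but was on its side when I looked again over the board. It and the fish stayed in the basket.
- **Disagreement:** A rough corner fit in one scene picture before lowering suggested a small tilt and put the basket 14 mm too low. The force at touchdown and the final level rim did not bear that out.

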